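# Find a crank drive's counterweight by feel and hold it down

## Task

The egg-tray stacker's crank drive is on the bench to have its connecting rod fitted, and the rod's pin goes in straight opposite the counterweight that is sealed out of sight in the disc. Press the red brake lever down until its catch holds it and let it go, then turn the disc by its rim, feel which side is heavy, and bring the heavy side straight down. Finish still gripping the disc like that, with the brake left latched off, and leave the connecting rod, label roll, scanner and calculator where they are.

Things in the scene. Friction and masses are not known exactly. Their poses are not given: they have to be found in the camera images.
- drive: Fixed blue brake motor on a grey base plate, 335 mm x 270 mm x 12 mm. Origin: on the bench straight below the disc's centre. Its x axis runs along the shaft (125 mm above the bench) from motor to disc, z is up. Motor and cowl: radius 67 mm about the shaft, x -290 to -112 mm; terminal box to y -106 mm. Brake plane (drum, lever, catch) at x -85 mm, nothing there reaches above the drum's top, 171 mm.
- disc: Closed metal disc, radius 90 mm, 30 mm thick, flat faces at its rim to grip; origin: its centre, on the shaft, 125 mm above the bench; x axis along the shaft, about which it turns without limit. Its y, z turn with it but are no clue: the heavy side lies at another angle each time. Brake off: drag of about 0.54 N m, equal both ways, so it stays where let go; weight up to 0.40 to 0.53 N m. Brake on: over 1.5 N m.
- lever (a joint): Brake lever angle, rad: 0 up, brake on; grows as pressed. A sprung catch snaps over it at about 0.12 and then holds it at about 0.117; hard stop at 0.138. Bar along the drive's y, 14 mm thick, pivot at drive x -85, y -90, height 58 mm. Pressing at the red grip takes 9 to 15 N.
- lever_pad (a point): Where to press: on top of the red grip at the lever's free end, 315 mm from the pivot, moving with it. Up: 69 mm above the bench, at drive x -85, y +225 mm; latched: about 32 mm above the bench. The grip is 22 mm thick and runs along the drive's y for 40 mm either side of this point. The catch housing stands 125 mm nearer the disc along y, 74 mm high.
- rod: Steel connecting rod lying flat, 212 mm long, 42 mm wide at the eyes, 16 mm high; origin: middle of its underside. Leave it.
- label_roll: White label roll standing on end, 110 mm diameter, 78 mm high; origin: centre of its underside. Leave it.
- scanner: Yellow and black hand scanner lying on its side, about 125 mm x 155 mm, 34 mm high; origin: underside of its yellow body. Leave it.
- calculator: Pink desk calculator, 95 mm x 150 mm, 20 mm high; origin: centre of its underside. Leave it.

How it is judged:
By the outcome, as a careful person would: the job done as asked, in the order asked, and still so for the second after the job is handed in, while the arm keeps its last pose, push and grip.
It also fails if it takes over 72 s, if anything falls off the work surface, if the arm or the gripper's body presses on something with over 40 N, if the wrist force passes 120 N, or if a joint passes its speed limit or range.

## Robot

A 6-joint arm with a two-finger parallel gripper is mounted at the origin on the work surface. World frame = base frame: x ahead of the robot, y to its left, z up, the work surface at z = 0. Lengths are in m, angles in rad, forces in N, time in s.
With the tool pointing down it reaches from about 0.35 to 0.925 m from the base axis. Payload 6.4 kg.
Tool frame: the origin (TCP) lies at the very end of the fingers, on their centre line; the grasp point (between the pads) lies 19 mm behind it; z points along the fingers, y is the line along which they close (so a half turn about z gives the same grasp; the last joint's range is limited). The gripper opens to 85 mm and grips with 20 to 120 N. Pads are 22 mm wide; open, the fingers measure 114 mm over their backs; the gripper's body (76 mm by 85 mm) begins 54 mm behind the grasp point. The pads swing forward as they close: fully open they stand 13 mm farther back than shut.
Start: joints at [1.126, 0.245, 1.558, -0, 1.339, -0.174], TCP at [0.174, 0.626, 0.231] pointing down, gripper open.
Joint ranges: [-3.13, 3.13], [-1.02, 2.26], [0.13, 2.54], [-0.95, 4.09], [0.21, 2.88], [-2.74, 2.74]. Speed limits (rad/s): [2.57, 2.57, 3.14, 3.14, 3.14, 3.14].

## Interface

Orientations are given as a unit quaternion [w, x, y, z].
In Python, from bench import manip gives the robot as it stands. The module is installed in compiled form; this text tells all that it offers. Calls block until the motion is done:
- manip.move_to(position, orientation): joint-space move of the TCP to a pose.
- manip.move_linear(position, attitude=None, v=0.15): straight line of the TCP; attitude=None keeps the orientation; v is the mean speed in m/s.
- manip.movej(angles): joint-space move.
- manip.command_gripper(opening, f_grip=None): finger opening in m; f_grip is the grip in N (None keeps the last); returns when the fingers have stopped.
- manip.pause(seconds).
- manip.ik(position, orientation): joint angles nearest the present ones, or None.
- manip.capture(name): name is "side" or "top"; returns the picture (384x512x3 uint8, red, green, blue); there is no depth.
- manip.get_calibration(name): a dict with "mtx" (3x3 intrinsics, pixels), "dist" ([k1, k2, p1, p2, k3] as OpenCV has them; the pictures are not rectified), "R" (3x3) and "t" (3): a world point X has camera coordinates R X + t. Camera axes: x right, y down, z forward; pixel columns grow to the right and rows downward; lengths in m; the calibration is good to about 2 mm. A picture is of the moment at which its call begins. get_calibration takes no time and is no camera call.
A pose or a line that the arm cannot do raises manip.Unreachable and nothing moves.
- manip.hand_in(): hands the job in; it is judged then, once.
Trained networks look in the newest picture that a camera, given by its name, has taken for a name from the list of things; names that differ only in an ending like _2 or _b are one class to them, and where a whole thing is asked for, a point or a joint stands for the part that bears it (a point fixed in the world has none). Each returns a list of dicts, best first, with "p" (0 to 1); they miss things now and then, are a little off and sometimes report something else, mostly with a low value. They report only what shows in the picture. A call takes as long as a camera call.
- manip.outline_of(camera, thing): "pixels" (384x512 bool, what is visible of it) and "xy" ([column, row] in pixels, amid what is visible of it).
Readings, each from a call of its own:
- manip.get_t(): time.
- manip.get_joint_pos(): joint angles.
- manip.get_joint_velocities(): joint speeds.
- manip.get_effort(): joint torques, N m.
- manip.get_ee_pos(): TCP position.
- manip.get_ee_rot(): TCP orientation.
- manip.get_contact_force(): force on the tool from outside, world axes, zero at the start.
- manip.get_moment(): the same for the moment, N m.
- manip.get_width(): finger opening in m.
- manip.get_grasp_force(): force on a finger pad.
Only numpy, scipy, OpenCV 4.12 (cv2) and the standard library are available. Lean on these libraries where they do the work, as an engineer would, in place of code of your own. Each camera call takes 0.05 s, during which the arm holds its last target. There are 200 camera calls.

## Working session

There is one attempt and no reset: what is moved stays moved. The work goes in short steps, each a Python script; the robot and the scene stay as the last script left them, time stands still between calls to the robot, and variables do not carry over. Pictures are saved under pics/ and viewed, at most 10 in all, crops included, and the job is handed in when it is done.

```bash
mkdir -p pics
python3 - <<'E'
from bench import manip
import cv2,numpy as np
for c in("side","top"):
    im=manip.capture(c); cv2.imwrite(f"pics/{c}0.png",im[:,:,::-1])
    k=manip.get_calibration(c); R,t=k["R"],k["t"]
    print(c,"campos",np.round(-R.T@t,3),"fwd",np.round(R[2],2),k["mtx"][0,0])
    for n in("drive","disc","lever","lever_pad","rod","label_roll","scanner","calculator"):
        print(n,[(round(d["p"],2),np.round(d["xy"]),int(d["pixels"].sum())) for d in manip.outline_of(c,n)[:2]])
print(manip.get_t(),manip.get_ee_rot())
E
```

```text
side campos [-0.102 -0.883  0.967] fwd [ 0.49  0.64 -0.59] 435.5476060659995
drive [(0.85, array([250., 250.]), 9808)]
disc [(0.72, array([274., 210.]), 2082)]
lever [(0.57, array([217., 211.]), 228)]
lever_pad [(0.59, array([214., 208.]), 191)]
rod [(0.75, array([304., 208.]), 315)]
label_roll [(0.81, array([241., 168.]), 807)]
scanner [(0.98, array([151., 179.]), 474)]
calculator [(0.78, array([326., 334.]), 1918)]
top campos [0.357 0.037 1.562] fwd [ 0.17  0.   -0.99] 431.791503265941
drive [(0.67, array([290., 229.]), 7510), (0.52, array([393., 230.]), 1049)]
disc [(0.71, array([285., 194.]), 1273)]
lever [(0.68, array([248., 223.]), 381)]
lever_pad [(0.87, array([239., 226.]), 261)]
rod []
label_roll [(0.68, array([181., 164.]), 798), (0.31, array([391., 232.]), 1081)]
scanner [(0.81, array([136., 253.]), 661), (0.47, array([269., 147.]), 428)]
calculator [(0.69, array([394., 229.]), 1114)]
0.9 [1.39761792e-05 1.34993094e-01 9.90846539e-01 1.87083560e-05]
```

View pics/side0.png

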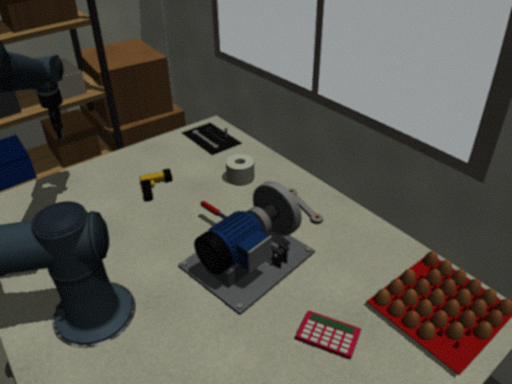

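View pics/top0.png

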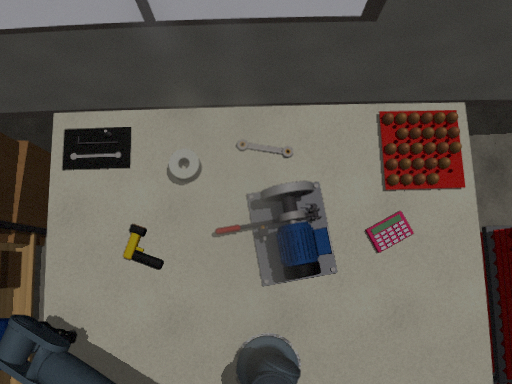

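The drive stands at about px (290,230) in the top view. Its shaft points away from the robot (up in the picture), the disc is at (287,188), and the red grip is at (229,230), on the drive's +y side. Next I'll fit the drive's pose and check reach.

```bash
cat > fit.py <<'E'
from bench import manip
import cv2,numpy as np
from scipy.optimize import minimize
def proj(c,P):
    k=manip.get_calibration(c)
    return cv2.projectPoints(np.asarray(P,float),cv2.Rodrigues(np.array(k["R"]))[0],np.array(k["t"],float),np.array(k["mtx"]),np.array(k["dist"],float))[0][:,0]
def W(p,L):
    x,y,a=p; c,s=np.cos(a),np.sin(a); L=np.asarray(L,float)
    return np.c_[x+c*L[:,0]-s*L[:,1],y+s*L[:,0]+c*L[:,1],L[:,2]]
th=np.linspace(0,2*np.pi,60)
disc=np.vstack([np.c_[0*th+d,.09*np.cos(th),.125+.09*np.sin(th)] for d in(-.015,.015)])
S=8
def hullmask(pts):
    m=np.zeros((384,512),np.uint8); h=cv2.convexHull(np.float32(pts))
    cv2.fillConvexPoly(m,np.int32(np.round(h*256)),1,shift=8); return m
E
cat > f1.py <<'E'
from fit import *
ims={c:manip.capture(c) for c in("side","top")}
dm,red={},{}
for c,im in ims.items():
    m=manip.outline_of(c,"disc")[0]["pixels"].astype(np.uint8)
    n,l,st,_=cv2.connectedComponentsWithStats(m); m=(l==1+np.argmax(st[1:,4])).astype(np.uint8)
    pts=np.argwhere(m)[:,::-1]; dm[c]=pts
    hsv=cv2.cvtColor(im,cv2.COLOR_RGB2HSV)
    r=((hsv[...,0]<8)|(hsv[...,0]>172))&(hsv[...,1]>120)&(hsv[...,2]>50)
    o=cv2.dilate(manip.outline_of(c,"lever_pad")[0]["pixels"].astype(np.uint8),np.ones((7,7)))
    r=r&(o>0); red[c]=np.argwhere(r)[:,::-1]; print(c,len(pts),r.sum(),red[c].mean(0),red[c].min(0),red[c].max(0))
def ex(P): # extents in 8 directions
    a=np.arange(8)*np.pi/4; return (P@np.array([np.cos(a),np.sin(a)])).max(0)
grip=[[-.085+sx*.011,.225+sy*.04*1,.058+sz*.011-sy*0] for sx in(-1,1) for sy in(-1,1) for sz in(-1,1)]
def res(p,v=0):
    r=[]
    for c in dm:
        r+=list(np.clip(ex(proj(c,W(p,disc)))-ex(dm[c]+0.)-.3,-6,6)*.5)
        r+=list((proj(c,W(p,[[-.085,.225,.062]]))[0]-red[c].mean(0))*2)
    return np.array(r)
from scipy.optimize import least_squares
for x0 in([.6,-.05,0.],[.55,0,.1]):
    s=least_squares(res,x0,x_scale=.01,loss="soft_l1"); print(s.x,s.cost); print(np.round(res(s.x),1))
p=s.x; np.save("p.npy",p)
out=[]
for c,(cx,cy) in(("side",(255,220)),("top",(280,220))):
    im=cv2.resize(ims[c][cy-70:cy+80,cx-75:cx+75],None,fx=4,fy=4,interpolation=cv2.INTER_CUBIC)[:,:,::-1].copy()
    def dr(P,col):
        for a,b in zip(P,np.roll(P,-1,0)):
            q=[tuple(int(v) for v in ((u-[cx-75,cy-70])+.5)*4) for u in(a,b)]; cv2.line(im,q[0],q[1],col,1)
    for d in(0,60): dr(proj(c,W(p,disc[d:d+60])),(0,255,0))
    dr(proj(c,W(p,[[-.096,.185,.069],[-.074,.185,.069],[-.074,.265,.069],[-.096,.265,.069]])),(255,255,0))
    dr(proj(c,W(p,np.c_[0*th-.112,.067*np.cos(th),.125+.067*np.sin(th)])),(0,255,255))
    dr(proj(c,W(p,np.c_[0*th-.29,.067*np.cos(th),.125+.067*np.sin(th)])),(0,255,255))
    out.append(im[:, :400] if 0 else cv2.resize(im,(400,400)))
cv2.imwrite("pics/fit.png",np.hstack(out))
E
python3 f1.py
```

```text
side 2115 100 [209.56 207.23] [201 201] [219 213]
top 1231 90 [228.58888889 228.71111111] [217 226] [239 232]
[ 0.59445711 -0.08433906  0.15144507] 13.385584688619858
[ 0.7  0.3  0.6 -2.5 -2.4 -0.6  0.1 -0.2 -0.2 -0.4  1.2 -3.  -3.  -1.4
 -0.9 -0.7  0.4  1.2 -2.9  1. ]
[ 0.5944572  -0.08433902  0.1514456 ] 13.385584688113784
[ 0.7  0.3  0.6 -2.5 -2.4 -0.6  0.1 -0.2 -0.2 -0.4  1.2 -3.  -3.  -1.4
 -0.9 -0.7  0.4  1.2 -2.9  1. ]
```

View pics/fit.png

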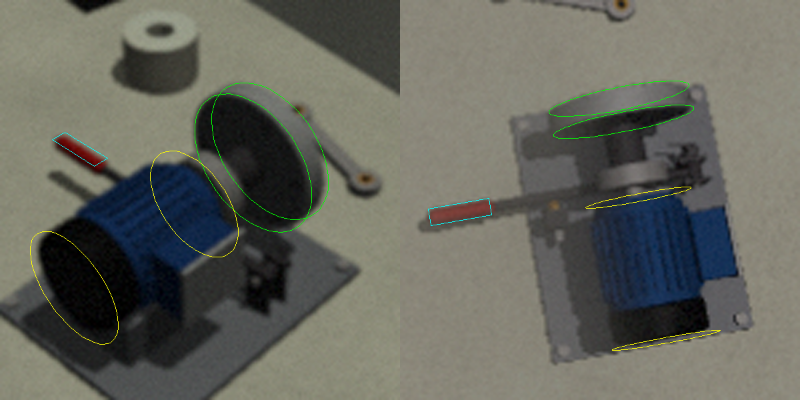

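The overlay fits the disc and red grip well. As a check on yaw, I'll use the plate corners in the top crop at about (513,117), (703,85), (752,329) and (555,362), and test the reach in the same step.

```bash
cat > f2.py <<'E'
from fit import *
from scipy.spatial.transform import Rotation as Ro
c="top";k=manip.get_calibration(c)
q=np.array([(113,117),(303,85),(352,329),(155,362)])/2.6667-.5+[205,150]
u=cv2.undistortPoints(q[:,None].astype(float),np.array(k["mtx"]),np.array(k["dist"],float))[:,0]
R,t=np.array(k["R"]),np.array(k["t"]); C=-R.T@t
X=[]
for a,b in u:
    d=R.T@[a,b,1]; X.append(C+d*(.012-C[2])/d[2])
X=np.array(X); print(np.round(X,3))
e=[np.linalg.norm(X[i]-X[(i+1)%4]) for i in range(4)]; print("sides",np.round(e,3))
for a,b in((3,0),(2,1)): d=X[a]*-1+X[b]; print("yaw",np.arctan2(d[1],d[0]))
for a,b in((1,0),(2,3)): d=X[b]-X[a]; print("yaw",np.arctan2(-d[0],d[1]))
p=np.load("p.npy")
def rot(p,phi,flip=0):  # tool z radially inward at rim angle phi from top (toward drive +y), y along shaft
    ex=np.array([np.cos(p[2]),np.sin(p[2]),0]);ey=np.array([-ex[1],ex[0],0]);ez=np.array([0,0,1.])
    z=-(np.sin(phi)*ey+np.cos(phi)*ez); y=ex*(-1 if flip else 1)
    return Ro.from_matrix(np.c_[np.cross(y,z),y,z]).as_quat()[[3,0,1,2]],z
for f in(0,1):
    for d in range(-120,121,15):
        o,z=rot(p,np.radians(d),f); c0=np.array([p[0],p[1],.125])
        a=manip.ik(c0-.06*z,o); b=manip.ik(c0-.14*z,o)
        print(f,d,None if a is None else np.round(a,2),b is not None)
print(manip.get_t())
E
python3 f2.py
```

```text
[[ 0.609  0.054  0.012]
 [ 0.646 -0.207  0.012]
 [ 0.315 -0.256  0.012]
 [ 0.28   0.007  0.012]]
sides [0.264 0.335 0.265 0.332]
yaw 0.14260033788383483
yaw 0.14549125270624905
yaw 0.1416146286757662
yaw 0.1333645129345476
0 -120 [-0.66  1.18  1.23  1.35  2.49 -0.72] True
0 -105 [-0.69  1.06  1.26  1.13  2.35 -0.81] True
0 -90 [-0.7   0.93  1.3   0.96  2.21 -0.87] True
0 -75 [-0.69  0.78  1.36  0.81  2.05 -0.89] True
0 -60 [-0.66  0.64  1.43  0.68  1.89 -0.88] True
0 -45 [-0.61  0.49  1.51  0.54  1.72 -0.84] True
0 -30 [-0.54  0.36  1.58  0.4   1.55 -0.77] True
0 -15 [-0.45  0.25  1.66  0.22  1.39 -0.65] True
0 0 [-0.33  0.18  1.73 -0.    1.24 -0.48] True
0 15 [-0.2   0.15  1.78 -0.27  1.14 -0.25] True
0 30 [-0.07  0.17  1.82 -0.58  1.1   0.03] True
0 45 [ 0.04  0.24  1.84 -0.88  1.15  0.31] True
0 60 None False
0 75 None False
0 90 None False
0 105 None False
0 120 None False
1 -120 [-0.66  1.18  1.23  1.35  2.49  2.42] True
1 -105 [-0.69  1.06  1.26  1.13  2.35  2.33] True
1 -90 [-0.7   0.93  1.3   0.96  2.21  2.28] True
1 -75 [-0.69  0.78  1.36  0.81  2.05  2.25] True
1 -60 [-0.66  0.64  1.43  0.68  1.89  2.26] True
1 -45 [-0.61  0.49  1.51  0.54  1.72  2.3 ] True
1 -30 [-0.54  0.36  1.58  0.4   1.55  2.37] True
1 -15 [-0.45  0.25  1.66  0.22  1.39  2.49] True
1 0 [-0.33  0.18  1.73 -0.    1.24  2.66] True
1 15 None False
1 30 None False
1 45 None False
1 60 None False
1 75 None False
1 90 None False
1 105 None False
1 120 None False
1.2
```

```bash
cat > h.py <<'E'
from fit import *
from scipy.spatial.transform import Rotation as Ro
p=np.array([.595,-.083,.143])
ex=np.array([np.cos(p[2]),np.sin(p[2]),0]);ey=np.array([-ex[1],ex[0],0]);ez=np.array([0,0,1.])
C0=np.array([p[0],p[1],.125])
def rot(phi):
    z=-(np.sin(phi)*ey+np.cos(phi)*ez); y=ex
    return Ro.from_matrix(np.c_[np.cross(y,z),y,z]).as_quat()[[3,0,1,2]],z
E
python3 - <<'E'
from h import *
o,_=rot(0)
P=W(p,[[-.085,.225,0]])[0]; print(P)
manip.command_gripper(0.0)
manip.move_to(P+[0,0,.14],o)
manip.move_linear(P+[0,0,.078],v=.15)
print(manip.get_t(),manip.get_ee_pos()-P,manip.get_contact_force())
for z in(.060,.045,.035,.029):
    manip.move_linear(P+[0,0,z],v=.04)
    print(z,(manip.get_ee_pos()-P).round(4),np.round(manip.get_contact_force(),1))
manip.pause(.2); print(np.round(manip.get_contact_force(),1))
manip.move_linear(P+[0,0,.050],v=.05); print(np.round(manip.get_contact_force(),1))
manip.move_linear(P+[0,0,.14],v=.2)
manip.move_to(C0+[0,0,.18],o)
im=manip.capture("side");cv2.imwrite("pics/s1.png",cv2.resize(im[130:280,165:365],None,fx=3,fy=3)[:,:,::-1])
for c in("side",):
    print(manip.outline_of(c,"lever_pad")[0]["xy"],proj(c,W(p,[[-.085,.225,.06],[-.085,.225,.023]])))
print(manip.get_t())
E
```

```text
[0.47880215 0.12758979 0.        ]
4.6583 [0.00036295 0.00027327 0.07839562] [-0.03445835 -0.78378138  0.75287943]
0.06 [0.0016 0.0003 0.0618] [-1.8  0.7 11.8]
0.045 [0.0016 0.0001 0.0462] [0.  0.3 6.4]
0.035 [ 0.0013 -0.0002  0.0357] [ 2.2 -1.5  3.1]
0.029 [ 0.0014 -0.0005  0.0301] [-0.1 -2.9  8.1]
[-0.3 -3.1  9.1]
[-1.2 -0.4  0.1]
[210.9, 217.2] [[209.67887283 206.88195803]
 [210.48477286 215.36500463]]
9.075
```

View pics/s1.png

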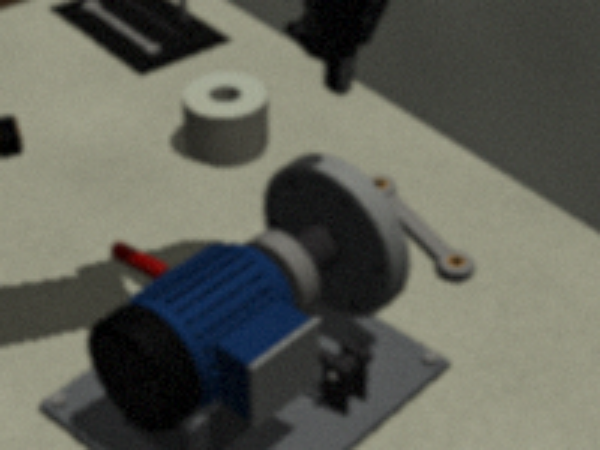

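The grip's centre is now at row 217 in the side view, against about 207 with the lever up. It stayed down with no load on it, so the brake is latched off. Next I'll grip the disc at its top.

```bash
cat >> h.py <<'E'
def fm(n=8):
    F=np.mean([np.r_[manip.get_contact_force(),manip.get_moment()] for _ in range(n)],0)
    return F
def loc(F): return np.r_[F[:3]@np.c_[ex,ey,ez],F[3:]@np.c_[ex,ey,ez]].round(2)
E
python3 - <<'E'
from h import *
o,z=rot(0)
manip.command_gripper(.06,60)
t=manip.get_t();b=fm();print("free",loc(b),"readtime",manip.get_t()-t)
np.save("bias.npy",b)
manip.move_linear(C0+[0,0,.057],v=.12)
print("in",loc(fm()))
manip.command_gripper(.0,25)
print("grip25",loc(fm()),manip.get_width(),manip.get_grasp_force(),((manip.get_ee_pos()-C0)@np.c_[ex,ey,ez]).round(4))
print(manip.get_t())
E
```

```text
free [-0.02  0.15  0.41  0.06  0.01 -0.09] readtime 0.0
in [-0.48 -0.03  0.69  0.   -0.    0.01]
grip25 [-5.07  0.78  4.56  0.01  0.74  0.18] 0.029556847908353806 26.657312214374542 [-0.0006 -0.0002  0.0579]
11.2167
```

```bash
cat >> h.py <<'E'
def fm(n=8):
    a=[]
    for _ in range(n): manip.pause(.012); a.append(np.r_[manip.get_contact_force(),manip.get_moment()])
    return np.mean(a,0)
C0=C0-.0008*ex
R0=.057
def arc(a,b,step=7.5,v=.06,rec=None,Rr=R0):
    n=max(1,int(np.ceil(abs(b-a)/step-1e-6)))
    for d in np.linspace(a,b,n+1)[1:]:
        o,z=rot(np.radians(d)); manip.move_linear(C0-Rr*z,o,v=v)
        if rec is not None:
            F=fm(); rec.append(np.r_[d,np.sign(b-a),F])
            # polar components
            et=np.cos(np.radians(d))*ey-np.sin(np.radians(d))*ez
            print(f"{d:6.1f} {np.sign(b-a):+.0f} Fx {F[:3]@ex:6.2f} Ft {F[:3]@et:6.2f} Frad {-(F[:3]@z):6.2f} Mx {F[3:]@ex:6.3f}")
            if np.linalg.norm(F[:3])>60: raise SystemExit("force")
E
python3 - <<'E'
from h import *
manip.move_linear(C0+[0,0,R0],v=.05)
manip.command_gripper(.0,70)
print("grip",loc(fm()),manip.get_width())
rec=[]
arc(0,-30,7.5,rec=rec)
arc(-30,0,7.5,rec=rec)
np.save("r1.npy",rec); print(manip.get_t(),manip.get_width())
E
```

```text
grip [-2.71  0.92  6.37  0.1   0.71  0.22] 0.029099328773031164
  -7.5 -1 Fx  -2.29 Ft   5.10 Frad   5.95 Mx  1.255
 -15.0 -1 Fx  -1.01 Ft   4.79 Frad   4.09 Mx  1.141
 -22.5 -1 Fx   0.41 Ft   4.71 Frad   2.26 Mx  1.241
 -30.0 -1 Fx   2.77 Ft   3.36 Frad  -0.21 Mx  0.805
 -22.5 +1 Fx   3.69 Ft   2.60 Frad  -1.80 Mx -0.395
 -15.0 +1 Fx   3.38 Ft   3.84 Frad   1.11 Mx -0.117
  -7.5 +1 Fx   1.19 Ft   4.20 Frad   4.73 Mx  0.130
   0.0 +1 Fx  -0.09 Ft   3.38 Frad   7.00 Mx -0.102
14.55 0.029048689728426325
```

Torque about the shaft is Mx − 0.224·Ft, which gives +0.1 one way and −0.9 the other. That means drag of about 0.5 and a mean of about −0.43, so the heavy side is near drive +y. I'll turn in the + direction, regrip and keep measuring.

```bash
cat >> h.py <<'E'
def phi_act():
    z=Ro.from_quat(np.array(manip.get_ee_rot())[[1,2,3,0]]).as_matrix()[:,2]
    return np.degrees(np.arctan2(-z@ey,-z@ez))
def sweep(a,b,step,off,out):
    n=int(round(abs(b-a)/step))
    for d in np.linspace(a,b,n+1)[1:]:
        o,z=rot(np.radians(d)); manip.move_linear(C0-R0*z,o,v=.06)
        F=fm(12); ph=phi_act(); r=np.radians(ph); et=np.cos(r)*ey-np.sin(r)*ez
        T=F[3:]@ex-.224*(F[:3]@et)
        out.append([ph+off,np.sign(b-a),T,F[3:]@ex,F[:3]@et])
        print(f"cmd {d:6.1f} act {ph:6.2f} disc {ph+off:6.2f} {np.sign(b-a):+.0f} T {T:6.3f} Ft {F[:3]@et:5.1f} Fr {-F[:3]@z:5.1f} Fx {F[:3]@ex:5.1f}")
        if np.linalg.norm(F[:3])>60: raise SystemExit("force")
def regrip(a,b):
    """open at rim angle a, go out, round to b, grip; returns"""
    manip.command_gripper(.06)
    o,z=rot(np.radians(a)); manip.move_linear(C0-.13*z,v=.2)
    o,z=rot(np.radians(b)); manip.move_to(C0-.14*z,o); manip.move_linear(C0-R0*z,v=.15)
    manip.command_gripper(0.,70)
E
python3 - <<'E'
from h import *
out=[]; sweep(0,45,15,0,out); sweep(45,30,7.5,0,out); sweep(30,45,15,0,out)
a1=phi_act(); regrip(45,-55); a2=phi_act()
off=a1-a2; print("off",off,loc(fm()),manip.get_width(),manip.get_t())
sweep(-55,-25,15,off,out); sweep(-25,-40,7.5,off,out)
sweep(-40,-10,15,off,out)
np.save("r2.npy",out); np.save("off.npy",off); print(manip.get_t())
E
```

```text
cmd   15.0 act  14.84 disc  14.84 +1 T -0.798 Ft   4.9 Fr  13.5 Fx  -4.0
cmd   30.0 act  29.86 disc  29.86 +1 T -0.644 Ft   5.1 Fr  19.5 Fx  -6.3
cmd   45.0 act  44.91 disc  44.91 +1 T -0.615 Ft   4.2 Fr  22.9 Fx  -6.6
cmd   37.5 act  37.13 disc  37.13 -1 T  0.341 Ft   7.4 Fr  17.2 Fx  -2.9
cmd   30.0 act  29.62 disc  29.62 -1 T  0.321 Ft   7.0 Fr  12.0 Fx  -1.0
cmd   45.0 act  44.85 disc  44.85 +1 T -0.609 Ft   5.2 Fr  15.3 Fx  -2.9
off 99.747326508801 [ 2.37 -4.48  2.84 -0.46 -0.12 -0.03] 0.02912337260558311 20.7083
cmd  -40.0 act -40.13 disc  59.62 +1 T -1.135 Ft   5.9 Fr   8.9 Fx  -0.7
cmd  -25.0 act -25.15 disc  74.59 +1 T -0.997 Ft   4.7 Fr  12.1 Fx  -3.1
cmd  -32.5 act -32.95 disc  66.79 -1 T -0.016 Ft   6.7 Fr  11.2 Fx  -1.9
cmd  -40.0 act -40.43 disc  59.31 -1 T -0.198 Ft   6.0 Fr   8.8 Fx  -0.1
cmd  -25.0 act -25.25 disc  74.50 +1 T -1.068 Ft   4.1 Fr  11.1 Fx  -2.3
cmd  -10.0 act -10.20 disc  89.55 +1 T -0.874 Ft   3.3 Fr  14.8 Fx  -5.6
23.5083
```

The mean torque follows the tool angle too, so the sensor may have a tilt bias. I'll release the disc and measure that bias in free air.

Run:
```python
from h import *
manip.command_gripper(.06)
o,z=rot(np.radians(-10)); manip.move_linear(C0-.13*z,v=.2)
B=[]
for d in(-10,-55,-30,0,25,45):
    o,z=rot(np.radians(d)); manip.move_to(C0-.14*z,o); manip.pause(.1); F=fm(15)
    r=np.radians(d); et=np.cos(r)*ey-np.sin(r)*ez
    B.append([d,F[:3]@et,F[3:]@ex]); print(d,loc(F),"Ft %.2f Mx %.3f T %.3f"%(B[-1][1],B[-1][2],B[-1][2]-.224*B[-1][1]),phi_act())
np.save("B.npy",B); print(manip.get_t())
im=manip.capture("side");cv2.imwrite("pics/s2.png",cv2.resize(im[130:280,165:365],None,fx=3,fy=3)[:,:,::-1])
```

```text
-10 [-0.05  0.01 -0.03 -0.08  0.01  0.01] Ft 0.00 Mx -0.077 T -0.077 -10.034605101975352
-55 [ 0.13  0.48  0.38 -0.39  0.01 -0.01] Ft 0.58 Mx -0.386 T -0.516 -54.83240011130685
-30 [ 0.01 -0.4  -0.11 -0.26 -0.01 -0.  ] Ft -0.40 Mx -0.261 T -0.171 -30.12858908563826
0 [ 0.1  -0.29  0.08 -0.    0.    0.  ] Ft -0.29 Mx -0.001 T 0.065 -0.08043990156632749
25 [ 0.11 -0.15  0.02  0.19  0.    0.01] Ft -0.15 Mx 0.190 T 0.223 24.991876736423027
45 [ 0.04 -0.02 -0.09  0.34 -0.01 -0.  ] Ft 0.05 Mx 0.335 T 0.324 44.98593456452188
28.4583
```

The moment reading has a tilt bias of 0.474·sin(phi). I'll correct for it, regrip at −50°, sweep across the expected bottom (disc about 120) and fit all the data.

```bash
cat >> h.py <<'E'
C0=C0+.0005*ey+.0008*ez
def rows():
    D=[]
    for r in np.load("r1.npy"):
        d=np.radians(r[0]); et=np.cos(d)*ey-np.sin(d)*ez
        D.append([r[0],r[0],r[1],r[5:]@ex,r[2:5]@et])
    off=float(np.load("off.npy"))
    for i,r in enumerate(np.load("r2.npy")): D.append([r[0]-(off if i>=6 else 0),r[0],r[1],r[3],r[4]])
    import os
    if os.path.exists("r3.npy"): D+=[[r[0]-r[5],r[0],r[1],r[3],r[4]] for r in np.load("r3.npy")]
    return np.array(D)
def fit(D):
    from scipy.optimize import least_squares
    tool,psi,s,Mx,Ft=D.T
    M=Mx-.474*np.sin(np.radians(tool))
    f=lambda q:np.r_[(M-q[3]*Ft+q[0]*np.sin(np.radians(q[1]+psi))-q[2]*-s)/.06,(q[0]-.465)/.04,(q[2]-.54)/.03,(q[3]-.224)/.006]
    best=min((least_squares(f,[.46,b,.54,.224]) for b in(0,60,120,240)),key=lambda r:r.cost)
    cov=np.linalg.inv(best.jac.T@best.jac)
    return best.x,np.sqrt(np.diag(cov)),f(best.x)[:-3]*.06
E
python3 - <<'E'
from h import *
x,sd,_=fit(rows()); print("pre",x.round(3),sd.round(3),"bottom psi",180-x[1])
psi=89.55
o,z=rot(np.radians(-20)); manip.move_to(C0-.15*z,o)
o,z=rot(np.radians(-50)); manip.move_to(C0-.14*z,o); manip.move_linear(C0-R0*z,v=.15)
manip.command_gripper(0.,70); off=psi-phi_act(); print("off",off,loc(fm()),manip.get_width())
out=[]
sweep(-50,22,12,off,out); sweep(22,-38,12,off,out)
for r in out:r.append(off)
np.save("r3.npy",out)
x,sd,rr=fit(rows()); print("post",x.round(3),sd.round(3),"bottom psi",180-x[1],"tool",180-x[1]-off); print(rr.round(2)); print(manip.get_t())
E
```

```text
pre [ 0.444 57.547  0.516  0.228] [0.028 3.021 0.013 0.004] bottom psi 122.45294911734226
off 139.4590446839835 [ 1.33 -4.63  3.83 -0.32 -0.1   0.04] 0.028951630961876286
cmd  -38.0 act -38.18 disc 101.27 +1 T -0.957 Ft   3.5 Fr   9.4 Fx   0.2
cmd  -26.0 act -26.23 disc 113.23 +1 T -0.877 Ft   2.6 Fr  11.2 Fx  -1.6
cmd  -14.0 act -14.15 disc 125.31 +1 T -0.657 Ft   0.3 Fr  12.6 Fx  -3.6
cmd   -2.0 act  -2.09 disc 137.37 +1 T -0.516 Ft  -0.7 Fr  14.7 Fx  -5.4
cmd   10.0 act   9.98 disc 149.44 +1 T -0.338 Ft  -2.9 Fr  16.7 Fx  -7.6
cmd   22.0 act  22.00 disc 161.46 +1 T -0.073 Ft  -3.3 Fr  19.7 Fx  -9.0
cmd   10.0 act   9.71 disc 149.17 -1 T  0.799 Ft  -0.8 Fr  14.5 Fx  -4.7
cmd   -2.0 act  -2.36 disc 137.10 -1 T  0.546 Ft   0.1 Fr  10.3 Fx  -2.3
cmd  -14.0 act -14.49 disc 124.97 -1 T  0.375 Ft   2.0 Fr   7.5 Fx   0.3
cmd  -26.0 act -26.44 disc 113.02 -1 T  0.230 Ft   1.3 Fr   3.9 Fx   2.3
cmd  -38.0 act -38.40 disc 101.06 -1 T -0.013 Ft   3.9 Fr   1.8 Fx   4.6
post [ 0.438 53.679  0.518  0.226] [0.028 1.947 0.011 0.004] bottom psi 126.32104951035417 tool -13.137995173629335
[-0.04 -0.07  0.07 -0.06 -0.06 -0.07  0.07  0.   -0.01  0.06 -0.01 -0.04
 -0.01 -0.    0.08  0.06  0.09 -0.02 -0.01 -0.02  0.03 -0.06 -0.02 -0.06
 -0.07  0.02  0.03 -0.03 -0.02  0.02 -0.06]
36.175
```

```bash
sed -i 's/F=fm(12)/F=fm(25)/' h.py
python3 - <<'E'
from h import *
old=np.load("r3.npy"); off=old[0][5]; out=[]
sweep(-38,22,10,off,out); sweep(22,-38,10,off,out)
for r in out:r.append(off)
np.save("r3.npy",np.vstack([old,out]))
D=rows(); x,sd,rr=fit(D); print("all",x.round(3),sd.round(3),"tool",180-x[1]-off)
L=D[-len(old)-len(out):]; x,sd,rr=fit(L); print("local",x.round(3),sd.round(3),"tool",180-x[1]-off); print(rr.round(2))
x,sd,rr=fit(L[-len(out):]); print("last",x.round(3),"tool",180-x[1]-off)
print(manip.get_t())
E
```

```text
cmd  -28.0 act -28.36 disc 111.10 +1 T -0.887 Ft   3.4 Fr   0.1 Fx   5.7
cmd  -18.0 act -18.31 disc 121.15 +1 T -0.724 Ft   0.6 Fr   0.9 Fx   5.1
cmd   -8.0 act  -8.17 disc 131.29 +1 T -0.567 Ft   0.1 Fr   2.9 Fx   4.2
cmd    2.0 act   1.96 disc 141.42 +1 T -0.423 Ft  -1.2 Fr   4.6 Fx   3.4
cmd   12.0 act  12.01 disc 151.47 +1 T -0.263 Ft  -1.9 Fr   6.5 Fx   1.8
cmd   22.0 act  22.07 disc 161.53 +1 T -0.118 Ft  -2.8 Fr   8.3 Fx   0.3
cmd   12.0 act  12.00 disc 151.46 -1 T  0.770 Ft  -1.2 Fr   6.0 Fx   3.2
cmd    2.0 act   1.96 disc 141.42 -1 T  0.650 Ft  -0.7 Fr   3.8 Fx   5.2
cmd   -8.0 act  -8.12 disc 131.34 -1 T  0.470 Ft   0.6 Fr   2.7 Fx   6.4
cmd  -18.0 act -18.17 disc 121.29 -1 T  0.323 Ft   0.9 Fr   1.5 Fx   7.3
cmd  -28.0 act -28.23 disc 111.23 -1 T  0.147 Ft   2.0 Fr   1.0 Fx   7.8
cmd  -38.0 act -38.33 disc 101.13 -1 T  0.032 Ft   3.9 Fr   0.7 Fx   7.8
all [ 0.436 52.508  0.518  0.226] [0.027 1.528 0.009 0.004] tool -11.966964421109836
local [ 0.453 50.872  0.527  0.225] [0.032 1.698 0.012 0.005] tool -10.331156754415872
[ 0.07 -0.02  0.02 -0.04 -0.05  0.04  0.04 -0.02 -0.    0.04 -0.04  0.
  0.01  0.01 -0.01 -0.   -0.01 -0.03  0.01 -0.01  0.   -0.02  0.01]
last [ 0.456 50.603  0.528  0.225] tool -10.061630847512447
42.575
```

The last two local fits agree: the heavy side is down at tool angle ≈ −10.2°. I'll move there and check the scene.

Run:
```python
from h import *
out=[]; off=np.load("r3.npy")[0][5]
sweep(-38,-18,10,off,out); sweep(-18,-10.1,7.9,off,out); print(phi_act(),manip.get_width(),manip.get_grasp_force(),manip.get_t())
im=manip.capture("side");cv2.imwrite("pics/s3.png",cv2.resize(im[90:370,100:400],None,fx=2.1,fy=2.1)[:,:,::-1])
print([(d["p"],d["xy"]) for d in manip.outline_of("side","lever_pad")[:2]])
```

```text
cmd  -28.0 act -28.08 disc 111.38 +1 T -0.884 Ft   1.9 Fr   0.2 Fx   7.9
cmd  -18.0 act -18.03 disc 121.43 +1 T -0.746 Ft   1.1 Fr   0.9 Fx   7.3
cmd  -10.1 act -10.01 disc 129.45 +1 T -0.654 Ft  -1.1 Fr   1.1 Fx   6.8
-10.00844313315317 0.029231578385588212 81.14631056785583 44.1417
[(0.47, [210.3, 217.5]), (0.43, [326.9, 332.1])]
```

View pics/s3.png

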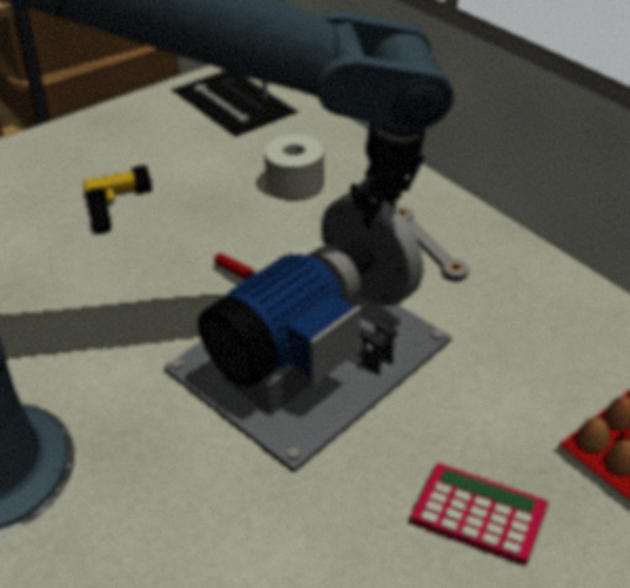

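The picture shows the disc gripped near its top at crop (370,205). The red grip is still down at side px (210,217), and the rod, roll, scanner and calculator haven't moved. I'm handing in.

```bash
python3 -c "
from bench import manip
print(manip.hand_in())"
```

```text
the job is handed in; nothing more can be done
None
```

I handed the job in at about 44 s with the brake latched off and the disc still gripped, its heavy side straight down to within about 2° by my torque fits; the rod, label roll, scanner and calculator were left where they were.

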